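Move a cover between two push-push holding docks

TASK

The grey cover is locked down in the blue-rimmed push-push dock. Press it down once so that the dock releases it and lifts it up, take it out, set it in the pocket of the orange-rimmed dock and press it down until that dock locks it; leave the blue dock empty with its platform up. Press gently, only until you feel the stop, and leave the other things on the bench alone.

Things in the scene. Friction and masses are not known exactly. Their poses are not given: they have to be found in the camera images.
- cover_center (a point): Centre (half-way up) of the loose light-grey moulded cover, a closed flat-topped box 52 mm (x) x 88 mm (y) x 24 mm (z up), 45 g. Starts in the blue pocket, long sides parallel, its top between 1 mm above and 3 mm below the rim's level. Standing on a raised platform its top is 16 mm above the rim: grasp it there across its 52 mm side.
- blue_mouth (a point): Centre of the pocket mouth, level with the rim top, of a fixed holding dock with blue rim: base 95 x 131 mm, walls 79 x 115 mm, 52 mm tall. Pocket 55 mm (x) x 91 mm (y), inner rim edge rounded 4 mm; z up. Its floor is a sprung push-push platform (joint blue_platform).
- orange_mouth (a point): Centre of the pocket mouth, level with the rim top, of a fixed holding dock with orange rim: base 95 x 131 mm, walls 79 x 115 mm, 52 mm tall. Pocket 55 mm (x) x 91 mm (y), inner rim edge rounded 4 mm; z up. Its floor is a sprung push-push platform (joint orange_platform).
- blue_platform (a joint): Push-push floor of the blue pocket, m: 0 up (8 mm below the rim), grows downward; spring 3 N at the top, 7 N at the bottom. From up: push to a hard stop, let go: stays locked somewhere at 0.011 to 0.023. From locked: push to the stop, 4 to 6 mm deeper, let go: rises to 0. Let go well short of the stop: no change. Starts locked.
- orange_platform (a joint): Push-push floor of the orange pocket, works like the blue one. Starts up and empty. Both stops lie between 0.016 and 0.028, set differently in each dock and not measured: feel for it. Over 25 N on a platform, also through the cover, is too much.
- threadlock: Bystander: small red bottle with white tip, 34 x 32 x 98 mm, standing; origin at the centre of its underside, z up. Not to be moved.
- tape_measure: Bystander: yellow and black tape measure, 36 x 80 x 62 mm, standing; origin at the centre of its underside, z up. Not to be moved.
- cup: Bystander: turned metal cup, 36 mm across, 43 mm tall, standing; origin at the centre of its underside, z up. Not to be moved.

How it is judged (in metres and radians):
On the way, in this order (a step that is already met when the one before it is completed fails the run):
1. the blue dock has been released: its platform is up (within 3 mm), carrying the cover, which nothing presses (value of joint blue_platform below 0.003 m and horizontal distance between cover_center and blue_mouth below 0.006 m and contact force between the fingers and cover below 0.2 N), for 0.2 s.
2. the cover lies in the orange dock, locked down, and is let go (horizontal distance between cover_center and orange_mouth below 0.005 m and z of cover_center in the frame of orange_mouth between -0.022 and -0.004 m and angle between cover_center's own z axis and vertical below 0.08 rad and value of joint orange_platform above 0.009 m and contact force between the fingers and cover below 0.2 N), for 0.3 s.
At the end, for the whole second after the job is handed in: The cover lies level (within 0.08 rad) and at rest in the orange dock's pocket, centred within 5 mm, its centre 4 to 22 mm below the rim, the orange platform locked down (beyond 0.009), the blue platform up (below 0.003) and the cover let go (all of step 2 and linear speed of cover below 0.01 m/s and value of joint blue_platform below 0.003 m); the robot touches nothing.
It fails at once if more than 25 N pressed on a dock's platform, through the cover or directly (contact force between any of cover, the fingers and blue_platform above 25 N or contact force between any of cover, the fingers and orange_platform above 25 N).
It fails at once if the cover is forced against a dock's rim or walls with more than 30 N (contact force between cover and blue_dock above 30 N or contact force between cover and orange_dock above 30 N).
It fails at once if a bystander is moved by more than 20 mm (distance of any of threadlock, tape_measure, cup from where it was at the start of the episode above 0.02 m).
It also fails if it takes over 58 s, if anything falls off the work surface, if the arm or the gripper's body presses on something with over 40 N, if the wrist force passes 120 N, or if a joint passes its speed limit or range.

ROBOT

A 7-joint arm with a two-finger parallel gripper is mounted at the origin on a cart in front of the work surface, level with it; the furniture and walls round the work are solid. World frame = base frame: x ahead of the robot, y to its left, z up, the work surface at z = 0. Lengths are in mm, angles in rad, forces in N, time in s.
With the tool pointing down it reaches from about 400 to 875 mm from the base axis. Payload 4.4 kg.
Tool frame: the origin (TCP) lies midway between the tips of the shut fingers; the grasp point (between the pads) lies 19 mm behind it; z points along the fingers, x is the direction in which the jaws open and shut, and the axes are right-handed (so a half turn about z gives the same grasp; the last joint's range is limited). The gripper opens to 85 mm and grips with 20 to 120 N. Pads are 22 mm wide; open, the fingers measure 114 mm over their backs; the gripper's body (76 mm by 85 mm) begins 54 mm behind the grasp point. The pads swing forward as they close: fully open they stand 13 mm farther back than shut.
Start: joints at [-1.169, 0.628, 0.038, 1.517, -0.027, 0.996, -0.02], TCP at [293.08, 580.191, 231.313] pointing down, gripper open.
Joint ranges: [-3.06, 3.06], [-0.37, 2.12], [-1.25, 1.32], [0.18, 2.47], [-1.1, 4.24], [0.23, 1.98], [-2.94, 2.94]. Speed limits (rad/s): [2.57, 2.57, 3.14, 3.14, 3.14, 3.14, 3.14].

INTERFACE

Orientations are given as a rotation vector (axis times angle).
In Python, from workcell import manip, hand, status, cams gives the robot as it stands. Calls block until the motion is done:
- manip.move_to(position, orientation): joint-space move of the TCP to a pose.
- manip.movel(position, velocity=150, ori=None): straight line of the TCP; ori=None keeps the orientation; velocity is the mean speed in mm/s.
- manip.movej(angles): joint-space move.
- hand.move_gripper(opening): opening from 0.0 (shut) to 1.0 (fully open); the grip force is fixed at half the most; returns when the fingers have stopped.
- manip.dwell(seconds).
- manip.solve_ik(position, orientation): joint angles nearest the present ones, or None.
- status.get_obs(): the state.
- cams.snapshot(name): name is "scene" or "top" or "wrist"; returns a dict with "color" (420x560x3 uint8, blue, green, red), "fx", "fy", "cx", "cy" (pixels), "xyz" and "rotation" of the camera in the world. Camera axes: x right, y up, looking along -z (the intrinsics and any distortion apply to the point x, -y, -z); pixel columns grow to the right and rows downward; lengths in mm; the calibration is good to about 2 mm. A picture is of the moment at which its call begins. There is no depth.
A pose or a line that the arm cannot do raises manip.Unreachable and nothing moves.
- manip.finish_job(): hands the job in, once; it reports no verdict.
Trained networks look in the newest picture that a camera, given by its name, has taken for a name from the list of things; names that differ only in an ending like _2 or _b are one class to them, and where a whole thing is asked for, a point or a joint stands for the part that bears it (a point fixed in the world has none). Each returns a list of dicts, best first, with "confidence" (0 to 1); they miss things now and then, are a little off and sometimes report something else, mostly with a low value. They report only what shows in the picture. A call takes as long as a camera call.
- cams.look_for(camera, query): "box" ([left, top, right, bottom] in pixels, round what is visible of it).
The state is a dict: "time": time; "joint_pos": joint angles; "qvel": joint speeds; "effort": joint torques, N m; "tool_pos": TCP position; "orientation": TCP orientation; "wrist_force": force on the tool from outside, world axes, zero at the start; "torque": the same for the moment, N m; "width": opening from 0.0 (shut) to 1.0 (fully open).
Only numpy, scipy, OpenCV 4.12 (cv2) and the standard library are available. Lean on these libraries where they do the work, as an engineer would, in place of code of your own. Each camera call takes 0.05 s, during which the arm holds its last target. There are 200 camera calls.

## Working session

There is one attempt and no reset: what is moved stays moved. The work goes in short steps, each a Python script; the robot and the scene stay as the last script left them, time stands still between calls to the robot, and variables do not carry over. Pictures are saved under pics/ and viewed, about 8 in all and at most 12, crops included, and the job is handed in when it is done.

```bash
mkdir -p pics; ls; python3 - <<'E'
from workcell import manip, hand, status, cams
import cv2,numpy as np
for n in ("scene","top"):
    s=cams.snapshot(n); cv2.imwrite(f"pics/{n}0.png",s["color"])
    print(n,s["fx"],s["fy"],s["cx"],s["cy"],s["xyz"],np.round(s["rotation"],4).tolist(),[k for k in s])
    for q in ("cover_center","blue_platform","orange_platform","blue_mouth","orange_mouth","threadlock","tape_measure","cup"):
        try: print(q,[(np.round(d["box"]).tolist(),round(d["confidence"],2)) for d in cams.look_for(n,q)[:2]])
        except Exception as e: print(q,e)
o=status.get_obs();print(o["time"],o["wrist_force"],o["orientation"],o["width"])
E
```

```text
pics
scene 485.5184063631398 485.5184063631398 278.99685746501916 207.623455314288 [ 35.65767097 578.27712864 534.87239142] [0.5167, -1.118, -2.0481] ['color', 'fx', 'fy', 'cx', 'cy', 'xyz', 'rotation']
cover_center [([340.0, 218.0, 387.0, 246.0], 0.96)]
blue_platform []
orange_platform [([266.0, 253.0, 315.0, 292.0], 0.68)]
blue_mouth [([318.0, 205.0, 403.0, 274.0], 0.69)]
orange_mouth [([240.0, 244.0, 336.0, 330.0], 0.81)]
threadlock [([277.0, 163.0, 297.0, 209.0], 0.74)]
tape_measure []
cup [([220.0, 202.0, 238.0, 233.0], 0.78)]
top 428.07577273191527 428.07577273191527 278.0071644891281 208.1849118170063 [443.5019165  136.6512516  919.66441244] [0.1128, -0.119, -1.5402] ['color', 'fx', 'fy', 'cx', 'cy', 'xyz', 'rotation']
cover_center [([210.0, 138.0, 231.0, 182.0], 0.63)]
blue_platform []
orange_platform [([232.0, 234.0, 264.0, 287.0], 0.7)]
blue_mouth [([306.0, 231.0, 356.0, 294.0], 0.61)]
orange_mouth [([220.0, 226.0, 277.0, 297.0], 0.81)]
threadlock [([322.0, 160.0, 342.0, 178.0], 0.55)]
tape_measure [([210.0, 140.0, 231.0, 180.0], 0.94)]
cup [([260.0, 153.0, 279.0, 168.0], 0.66)]
0.9 [-0.30282854 -0.417981   -0.68182005] [-2.67582361e+00 -1.64597232e+00 -3.45374988e-05] 0.9950550152961286
```

```bash
python3 - <<'E'
import cv2,numpy as np
a=cv2.imread("pics/scene0.png");b=cv2.imread("pics/top0.png")
cv2.imwrite("pics/topcrop.png",cv2.resize(b[120:320,180:380],None,fx=3,fy=3,interpolation=cv2.INTER_CUBIC))
cv2.imwrite("pics/a0.png",np.hstack([cv2.resize(a,(400,300)),cv2.resize(b,(400,300))]))
E
```

```text
(no output)
```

View pics/topcrop.png

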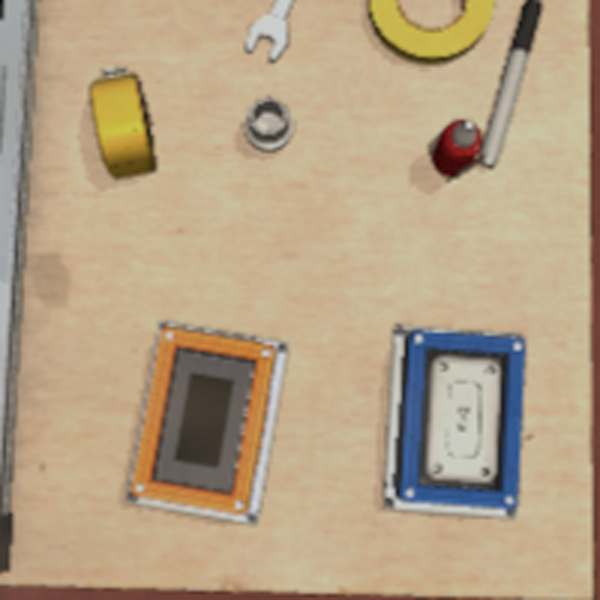

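View pics/scene0.png

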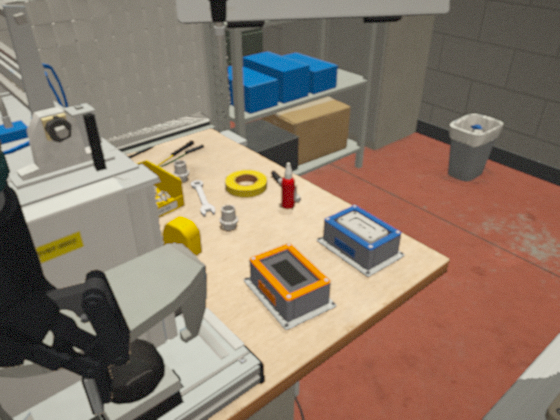

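The top view shows the orange dock around px (249,262) and the blue dock around (332,261) with the cover locked in it. The tape, cup and bottle sit about 80–100 px above, farther along +x and out of the way. Next I'll measure the rims on the z=52 plane.

```bash
cat > h.py <<'E'
import cv2,numpy as np
from scipy.spatial.transform import Rotation as R
from workcell import manip, hand, status, cams
def onplane(s,px,z):
    px=np.asarray(px,float).reshape(-1,2)
    d=np.c_[(px[:,0]-s["cx"])/s["fx"],-(px[:,1]-s["cy"])/s["fy"],-np.ones(len(px))]
    d=R.from_rotvec(s["rotation"]).apply(d); c=np.asarray(s["xyz"])
    return (c+d*((z-c[2])/d[:,2])[:,None])[:,:2]
HSV={"blue":((100,120,50),(125,255,255)),"orange":((5,150,120),(18,255,255))}
def dock(s,col,box,z=52,pad=4):
    m=cv2.inRange(cv2.cvtColor(s["color"],cv2.COLOR_BGR2HSV),*HSV[col]); k=np.zeros_like(m)
    l,t,r,b=[int(v) for v in box]; k[max(0,t-pad):b+pad,max(0,l-pad):r+pad]=255; m&=k
    c=max(cv2.findContours(m,cv2.RETR_EXTERNAL,cv2.CHAIN_APPROX_NONE)[0],key=cv2.contourArea).reshape(-1,2)
    w=onplane(s,c,z).astype(np.float32)
    (x,y),_,_=q=cv2.minAreaRect(w); p=cv2.boxPoints(q)
    e=[p[1]-p[0],p[2]-p[1]]; L=max(e,key=np.linalg.norm)
    a=np.arctan2(L[1],L[0]); a=(a+np.pi/2)%np.pi-np.pi/2
    return np.array([x,y]),a,sorted(np.linalg.norm(v) for v in e)
def down(jaw): # tool pointing down, tool x along world angle jaw
    c,s=np.cos(jaw),np.sin(jaw)
    return R.from_matrix(np.array([[c,s,0],[s,-c,0],[0,0,-1]]).T).as_rotvec()
def F(): return np.array(status.get_obs()["wrist_force"])
E
python3 - <<'E'
from h import *
B={"scene":{"blue":(318,205,403,274),"orange":(240,244,336,330)},"top":{"blue":(306,231,356,294),"orange":(220,226,277,297)}}
for n in B:
    s=cams.snapshot(n)
    for c in B[n]: print(n,c,dock(s,c,B[n][c]))
    if n=="top":
        for nm,p in dict(cup=(269,165),bottle=(332,176),tape=(222,178)).items(): print(nm,onplane(s,[p],0))
o=status.get_obs(); print(R.from_rotvec(o["orientation"]).as_matrix().round(3))
E
```

```text
scene blue (array([468.29138184,  20.37654495]), np.float32(-0.05499029), [np.float32(77.68644), np.float32(112.92017)])
scene orange (array([462.71411133, 194.80993652]), np.float32(-0.14581048), [np.float32(79.4399), np.float32(112.35837)])
top blue (array([472.1529541 ,  20.10630226]), np.float32(-0.046951175), [np.float32(77.660255), np.float32(113.23758)])
top orange (array([467.29058838, 192.84716797]), np.float32(-0.145648), [np.float32(77.58627), np.float32(112.43447)])
cup [[676.45830912 157.36134225]]
bottle [[655.60694845  18.17846043]]
tape [[644.25119029 259.51902863]]
[[ 0.451  0.893 -0.   ]
 [ 0.893 -0.451  0.   ]
 [ 0.    -0.    -1.   ]]
```

```bash
python3 - <<'E'
from h import *
g={"orange":((465,194),-.146),"blue":((470,20),-.05)}
hand.move_gripper(0.0)
for c,(p,a) in g.items():
    manip.move_to([p[0]-0,p[1],230],down(a+np.pi/2)); manip.dwell(.3)
    s=cams.snapshot("wrist"); cv2.imwrite(f"pics/w_{c}.png",s["color"])
    print(c,np.round(s["xyz"],1),np.round(s["rotation"],3),s["fx"],status.get_obs()["tool_pos"],F())
    for q in (c+"_mouth","cover_center",c+"_platform"): print(q,[(np.round(d["box"]).tolist(),round(d["confidence"],2)) for d in cams.look_for("wrist",q)[:2]])
    try: print(dock(s,c,(0,0,560,420)))
    except Exception as e: print(e)
print(status.get_obs()["time"])
cv2.imwrite("pics/w.png",np.hstack([cv2.resize(cv2.imread(f"pics/w_{c}.png"),(400,300)) for c in g]))
E
```

```text
orange [398.1 204.9 373. ] [-0.222 -0.191  1.417] 361.65384933450883 [464.93241504 194.46317947 229.92698444] [-0.51706597 -0.2275644   0.35900987]
orange_mouth [([235.0, 118.0, 327.0, 252.0], 0.77), ([254.0, 142.0, 315.0, 237.0], 0.55)]
cover_center [([63.0, 176.0, 135.0, 268.0], 0.7), ([255.0, 140.0, 315.0, 238.0], 0.22)]
orange_platform [([256.0, 143.0, 316.0, 236.0], 0.81)]
(array([466.32321167, 193.84011841]), np.float32(-0.14505577), [np.float32(77.997055), np.float32(113.61107)])
blue [402.7  25.  373. ] [-0.215 -0.205  1.513] 361.65384933450883 [470.04698055  21.02536767 229.92826435] [-0.14597949 -0.15894757 -0.67142631]
blue_mouth [([233.0, 120.0, 328.0, 254.0], 0.59)]
cover_center [([256.0, 145.0, 311.0, 239.0], 0.57)]
blue_platform []
(array([471.07897949,  19.24144554]), np.float32(-0.046902776), [np.float32(77.59597), np.float32(112.66391)])
5.0583
```

View pics/w.png

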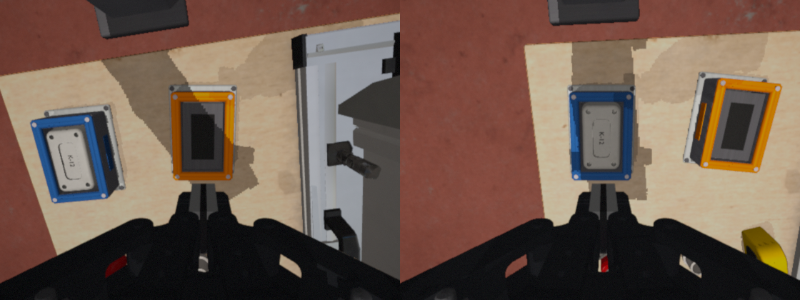

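Four views agree to within about 2 mm: blue (471, 19.7) at −0.047 rad, orange (466, 193.7) at −0.145 rad. Next is a force-guarded press on the blue dock.

```bash
cat >> h.py <<'E'
BL=(np.array([471,19.7]),-.047); OR=(np.array([466,193.7]),-.145)
def press(xy,z0,zmin,lim=11.,step=.5):
    manip.movel([*xy,z0],60); manip.dwell(.3)
    f0=np.mean([F() for _ in range(1)],0); z=z0; log=[]
    while z>zmin:
        z-=step; manip.movel([*xy,z],15)
        o=status.get_obs(); f=np.array(o["wrist_force"])-f0
        log.append((round(z,1),round(float(o["tool_pos"][2]),2),round(float(f[2]),1)))
        if abs(f[2])>lim: break
    manip.dwell(.15); fl=F()-f0
    print("t",status.get_obs()["time"],"final",fl.round(1)); print(*log)
E
python3 - <<'E'
from h import *
p,a=BL
manip.movel([*p,120],150,down(a+np.pi/2))
press(p,57,36)
manip.movel([*p,110],80); manip.dwell(.3)
o=status.get_obs();print(o["time"],o["tool_pos"],F())
s=cams.snapshot("scene"); cv2.imwrite("pics/s1.png",s["color"][180:320,200:440].repeat(3,0).repeat(3,1))
E
```

```text
t 13.3417 final [-1.4 -1.  12.3]
(56.5, 56.49, -0.6) (56.0, 55.95, -0.3) (55.5, 55.45, 0.6) (55.0, 54.96, -0.7) (54.5, 54.47, 0.0) (54.0, 53.96, -0.3) (53.5, 53.46, -0.7) (53.0, 52.97, -1.3) (52.5, 52.46, -0.5) (52.0, 52.14, 2.0) (51.5, 51.65, 5.3) (51.0, 51.07, 4.1) (50.5, 50.54, 4.6) (50.0, 50.01, 5.6) (49.5, 49.53, 5.1) (49.0, 49.05, 4.8) (48.5, 48.54, 5.3) (48.0, 48.06, 3.9) (47.5, 47.57, 4.7) (47.0, 47.09, 5.3) (46.5, 46.67, 7.3) (46.0, 46.39, 9.0) (45.5, 46.17, 12.7)
14.6 [470.77551079  19.68871729 109.66674803] [-0.14603482 -0.27404077 -0.01141535]
```

View pics/s1.png

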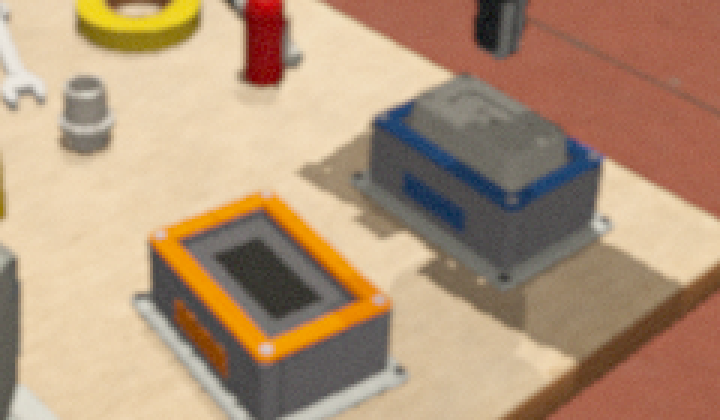

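The blue dock released (stop felt at tool z≈46.2), and the image shows the cover standing proud of the blue rim, at about crop (490,135), with nothing touching it. Next is the grasp, closing in steps.

```bash
python3 - <<'E'
from h import *
p,a=BL
hand.move_gripper(1.0); f0=F()
manip.movel([*p,90],80,down(a+np.pi/2)); manip.movel([*p,50],60); manip.dwell(.2)
print("low",(F()-f0).round(1),status.get_obs()["tool_pos"])
for w in (.75,.68,.64,.61,.0):
    hand.move_gripper(w); o=status.get_obs(); f=(np.array(o["wrist_force"])-f0).round(1)
    print(w,round(o["width"],3),f,np.round(o["tool_pos"],2),round(o["time"],2))
    if abs(f).max()>12: print("stop"); break
s=cams.snapshot("wrist"); cv2.imwrite("pics/g.png",s["color"])
E
```

```text
low [0.  0.9 1. ] [471.25826841  19.70885255  50.33565284]
0.75 0.753 [-0.1 -0.1  0.1] [471.05  19.69  50.09] 17.2
0.68 0.683 [-0.3 -1.   1. ] [470.98  19.69  50.  ] 17.43
0.64 0.641 [-0.3  0.  -0. ] [471.    19.71  50.  ] 17.65
0.61 0.611 [ 0.1 -0.1  0.8] [470.99  19.66  50.  ] 17.87
0.0 0.592 [ 0.  -0.3  3.7] [471.01  19.63  50.13] 18.08
```

View pics/g.png

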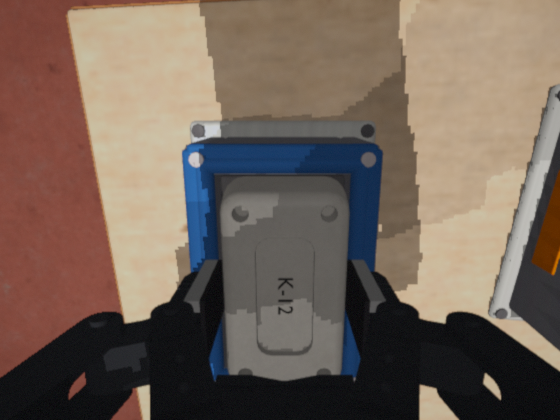

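The picture shows the cover gripped squarely across its 52 mm side, with even gaps to the pocket walls (px 213–221 left, 347–352 right). Next I lift it and carry it to orange.

```bash
python3 - <<'E'
from h import *
p,a=BL; q=p+np.array([-4.9,174.4]); print("target",q)
manip.movel([*p,110],60); manip.dwell(.2); print("lifted",F().round(1),status.get_obs()["width"])
manip.movel([*q,110],150,down(OR[1]+np.pi/2)); manip.movel([*q,66],80); manip.dwell(.3)
f0=F(); z=66
while z>48:
    z-=1; manip.movel([*q,z],20); f=(F()-f0).round(1); print(z,f,end=" ")
    if f[2]>3.5 or abs(f[:2]).max()>8: break
manip.dwell(.1); o=status.get_obs(); print("\n",z,(F()-f0).round(1),o["tool_pos"],o["width"],o["time"])
s=cams.snapshot("wrist"); cv2.imwrite("pics/o.png",s["color"])
E
```

```text
target [466.1 194.1]
lifted [ 0.5 -0.2 -0.1] 0.5904200240784716
65 [ 0.9  0.7 -0.6] 64 [ 1.1 -0.9 -0.7] 63 [-0.4 -0.1 -1. ] 62 [ 1.1 -0.2 -0.6] 61 [ 0.2 -1.3 -0.6] 60 [ 0.4 -0.7 -1.8] 59 [ 0.2 -0.7 -1.3] 58 [ 0.4 -0.3 -1.5] 57 [-0.3 -0.5 -0.7] 56 [ 0.7 -1.  -0.6] 55 [ 0.5 -0.6 -0.8] 54 [ 0.7  0.1 -1.8] 53 [ 0.3 -0.3 -0.6] 52 [ 0.6 -0.3 -1.3] 51 [-0.5 -0.2 -1.1] 50 [-0.7 -0.2  1. ] 49 [0.1 0.  2.6] 48 [-0.7 -1.7 11.7] 
 48 [-2.3 -1.2 12.6] [466.25512242 194.16287584  48.94748797] 0.5864643795837976 26.4
```

View pics/o.png

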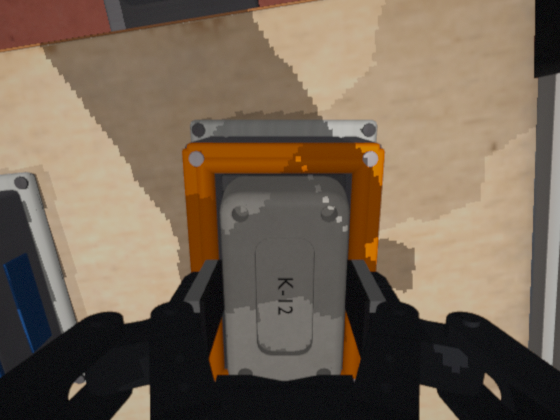

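The cover sits in the orange mouth at the same height it had on blue. The 12 N step at the end is probably the fingertips meeting the rim. I'll ease up slightly, release, and press with shut fingers.

```bash
python3 - <<'E'
from h import *
q=np.array([466.1,194.1])
manip.movel([*q,50],20); hand.move_gripper(.66); hand.move_gripper(1.0)
manip.movel([*q,100],80); hand.move_gripper(0.0); manip.dwell(.2)
f0=F(); manip.movel([*q,72],60); z=72
while z>54.:
    z-=2; manip.movel([*q,z],20); f=(F()-f0).round(1); print(z,f[2],end=" ")
    if f[2]>9 or abs(f[:2]).max()>8: print("early stop"); break
else:
    while z>37:
        z-=.5; manip.movel([*q,z],15); o=status.get_obs(); f=(np.array(o["wrist_force"])-f0).round(1); print((z,round(o["tool_pos"][2],2),f[2]),end=" ")
        if f[2]>12.5: break
manip.dwell(.15); print("\nfinal",(F()-f0).round(1))
manip.movel([*q,110],80); manip.dwell(.3)
print(status.get_obs()["time"],F().round(1))
s=cams.snapshot("scene"); cv2.imwrite("pics/s2.png",s["color"][180:320,200:440].repeat(3,0).repeat(3,1))
E
```

```text
70 -0.3 68 1.7 66 2.5 64 3.5 62 2.6 60 3.9 58 4.1 56 4.5 54 4.8 (53.5, np.float64(53.59), np.float64(4.6)) (53.0, np.float64(53.06), np.float64(5.0)) (52.5, np.float64(52.52), np.float64(4.4)) (52.0, np.float64(52.04), np.float64(5.4)) (51.5, np.float64(51.61), np.float64(5.3)) (51.0, np.float64(51.32), np.float64(7.4)) (50.5, np.float64(51.03), np.float64(10.6)) (50.0, np.float64(50.79), np.float64(12.5)) (49.5, np.float64(50.59), np.float64(15.8)) 
final [ 0.9  1.7 16.4]
35.5583 [ 0.3  0.  -0.6]
```

View pics/s2.png

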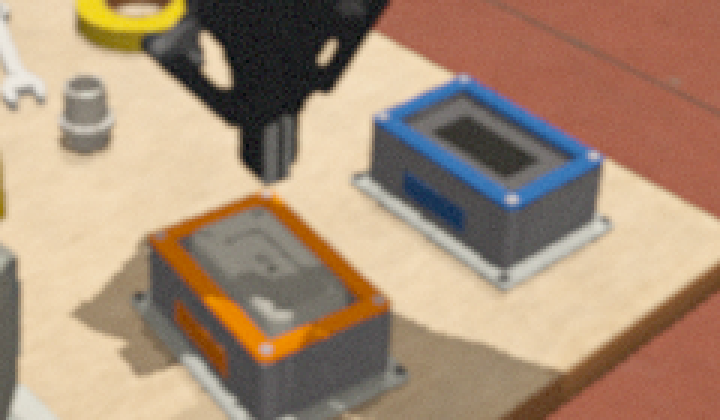

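Stop felt at tool z≈50.6, about 17.5 mm of travel. The picture shows the cover down near the orange rim (crop ~(265,270)) and the blue dock empty with its platform up. I'll back off and take one clear look.

```bash
python3 - <<'E'
from h import *
manip.movel([466.1,194.1,200],150); manip.move_to([420,330,230],down(1.4)); manip.dwell(.2)
s=cams.snapshot("scene"); t=cams.snapshot("top")
cv2.imwrite("pics/s3.png",np.hstack([cv2.resize(s["color"][195:335,230:410],(400,311)),cv2.resize(t["color"][205:305,210:370],(400,311))]))
for n in("scene","top"): print(n,[(np.round(d["box"]).tolist(),round(d["confidence"],2)) for d in cams.look_for(n,"cover_center")[:2]])
print(status.get_obs()["time"],F().round(1))
E
```

```text
scene [([264.0, 251.0, 317.0, 292.0], 0.57)]
top [([234.0, 239.0, 266.0, 284.0], 0.62)]
37.4 [0.3 0.2 0.2]
```

View pics/s3.png

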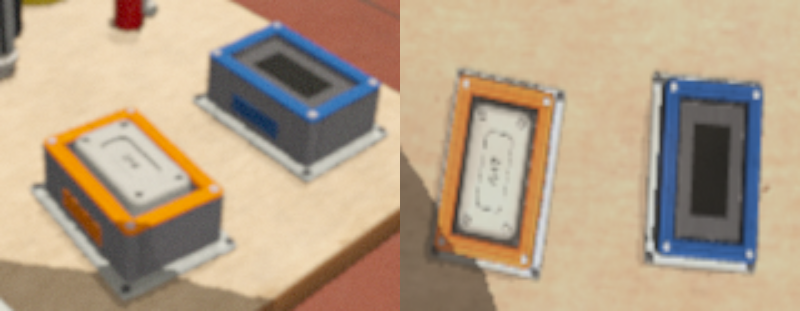

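The cover lies level and centred in the orange pocket, only a few mm above the rim. The blue dock is empty with its platform up, and the arm is clear.

```bash
python3 -c "
from workcell import manip
print(manip.finish_job())"
```

```text
the job is handed in; nothing more can be done
None
```

The cover is now in the orange dock, locked down and let go, and the blue dock is empty with its platform up. I handed the job in at about 37 s of the 58 s allowed; no verdict is reported.

- **Blue dock:** I pressed the cover with shut fingers until I felt the stop, at about 12.5 N. The dock released and lifted the cover, which I then gripped across its 52 mm side.
- **Orange dock:** I set the cover in the pocket, let go and pressed to the stop after about 17.5 mm of travel, at about 16 N against the 25 N limit.
- **Contact on the way:** while setting the cover down I felt one 12 N contact. It was probably the fingertips meeting the rim; I eased off before releasing.
- **Last checks:** the final pictures show the cover level and centred in the orange pocket, its top a few mm above the rim. The arm is clear, with wrist force near zero. I saw no bystander move, though I did not measure them again. The lock depth is judged from the pictures and the felt stop, not measured directly. No check failed.

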